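# Change the jar on the dial scale

### The arm

A 6-joint arm with a two-finger parallel gripper is mounted at the origin on the work surface. World frame = base frame: x ahead of the robot, y to its left, z up, the work surface at z = 0. Lengths are in m, angles in rad, forces in N, time in s.
With the tool pointing down it reaches from about 0.25 to 0.775 m from the base axis. Payload 4 kg.
Tool frame: the origin (TCP) lies on the centre line of the jaws, within the pads' length; the fingertips stand 8 mm ahead of it and the grasp point (between the pads) lies 11 mm behind it; y points along the fingers, x is the direction in which the jaws open and shut, and the axes are right-handed (so a half turn about y gives the same grasp; the last joint's range is limited). The gripper opens to 94 mm and grips with 3 to 60 N. Pads are 16 mm wide; open, the fingers measure 119 mm over their backs; the gripper's body (75 mm by 177 mm) begins 78 mm behind the grasp point.
Start: joints at [1.111, 0.087, 1.371, -0, 1.684, -0.103], TCP at [0.192, 0.515, 0.214] pointing down, gripper open.
Joint ranges: [-3.1, 3.1], [-0.76, 2.03], [0.27, 2.55], [-1.08, 4.22], [0.17, 2.65], [-2.57, 2.57]. Speed limits (rad/s): [2.79, 2.79, 3.14, 3.14, 3.14, 3.14].

### API

Orientations are given as [roll, pitch, yaw] about the fixed x, y, z axes, in that order (R = Rz(yaw) Ry(pitch) Rx(roll)).
In Python, from bench import robot gives the robot as it stands.
- The arm moves only by the tool step_arm, never from a script. Its argument "commands" is a list of rows, each an object with "xyz": the shift along the world's x, y, z in m, a list of three; "twist": the turn, a rotation vector about the world's x, y, z in degrees, a list of three. In form: [{"xyz": [tx, ty, tz], "twist": [ax, ay, az]}, ...]. A call has 1 to 12 rows; each row is the pose to reach, as a shift and turn from the pose commanded when the call began; what a row does not reach only later rows make up. A row lasts 1/12 s, in which the tool goes at most 41.7 mm and 7.16 degrees, less where a joint would pass 70% of its speed; a pose out of reach is approached as far as the arm can. A call with a gripper value outside its range is refused whole. "fingers" is the closure in counts, from 0 (fully open) to 255 (shut), set as the call begins (left out, the last holds). The fingers move at their own pace and stop on an object; the grip force is fixed at half the most. Time passes only in rows, so rows that repeat a pose let the fingers close. It gives the time, the measured TCP pose, the force and the opening at its end, in the units of the state.
- robot.get_obs(): the state, without advancing time (a new reading comes with each control period).
- robot.snapshot(name): name is "side" or "top" or "wrist"; returns (picture, depth): 420x560x3 uint8, red, green, blue; 420x560 float32, m along the optical axis (not along the pixel's ray), 0 where there is no reading.
- robot.camera_info(name): a dict with "fx", "fy", "cx", "cy" (pixels), "R" (3x3) and "t" (3): a world point X has camera coordinates R X + t. Camera axes: x right, y down, z forward; pixel columns grow to the right and rows downward; lengths in m; the calibration is good to about 2 mm. A picture is of the moment at which its call begins: read the wrist's pose just before it. camera_info takes no time and is no camera call; for the wrist camera it gives the pose at the moment of the call.
- robot.close_job(): hands the job in, once; it reports no verdict.
The state is a dict: "time": time; "joint_positions": joint angles; "qvel": joint speeds; "joint_torque": joint torques, N m; "tool_pos": TCP position; "ee_rot": TCP orientation; "wrist_force": force on the tool from outside, world axes, zero at the start; "wrist_torque": the same for the moment, N m; "width": finger opening in m.
Only numpy, scipy, OpenCV 4.12 (cv2) and the standard library are available. Lean on these libraries where they do the work, as an engineer would, in place of code of your own. Each camera call takes 0.05 s, during which the arm holds its last target.

### The job

The low round jar on the pan of the dial scale has been weighed: stand it in the shallow steel tray beside the jar that is already there. Then lift the square jar out of the sloping rack and stand it in the middle of the emptied pan for weighing. Set both jars down gently, never driving the pan down to its stop, let go, and leave everything else on the bench where it is.

Things in the scene. Friction and masses are not known exactly. Their poses are not given: they have to be found in the camera images.
- scale: Mechanical dial scale, fixed to the bench: white housing on a 170 x 170 mm grey foot, round dial on the front (its -x side), pan on top. Origin at the centre of its underside on the bench, z up.
- pan_centre (a point): Centre of the flat top of the scale's round metal pan (160 mm across, 4.5 mm thick, no rim, a dark ring of 90 mm diameter marked around its centre). 160 mm above the bench when the pan is empty; it sinks straight down under load. z up.
- pan (a joint): How far the sprung pan has sunk, in m: 0 when empty, 0.020 at its bottom stop. Spring 700 N/m, lightly damped: a jar of about 0.4 kg sinks it about 6 mm.
- low_jar: The weighed jar, standing on the pan near its middle: white plastic, round, 64 mm diameter, 75 mm high, with a grey 60 mm screw cap (the top 20 mm). About 0.4 kg. Origin at the centre of its underside, z up its axis.
- square_jar: The next jar to weigh, in the rack: white plastic body 60 x 60 mm square, 80 mm high, grey 42 mm round cap on top, 100 mm high overall. About 0.4 kg. Origin at the centre of its underside, z along its axis to the cap, x and y square to its sides. In the rack it leans 0.56 rad (32 deg) from vertical, cap towards the rack's front (-x); its y is the rack's y.
- rack: Sloping jar rack fixed to the bench, its front (-x) turned to the scale, 210 mm wide (y): a grey shelf falling to the front at 0.56 rad (32 deg), with a 28 mm lip on the low edge and 18 mm sides. Two jars stand square on the shelf against the lip, 52 mm either side of its middle, undersides 55 mm above the bench; which is where varies. Origin at the centre of its underside, z up.
- round_jar: The other jar in the rack, to be left there: white plastic, round, 60 mm diameter, 100 mm high with a grey 58 mm cap. Origin at the centre of its underside, z along its axis.
- tray: Shallow steel tray fixed to the bench, 250 (x) x 170 (y) x 28 mm high, walls and floor 4 mm. Origin at the centre of its underside, z up.
- tray_in (a point): Centre of the tray's inner floor, 4 mm above the bench, with the tray's axes.
- tray_jar: A jar weighed earlier, standing in the far (+x) half of the tray, to be left there: same shape and size as the low jar. Origin at the centre of its underside, z up.
- check_weight: Polished steel check weight with a knob, 38 mm diameter, 68 mm high, standing on the bench behind the scale. Bystander. Origin at the centre of its underside.
- pump_bottle: Pump dispenser bottle, 68 mm diameter, 187 mm high, behind the scale. Bystander. Origin at the centre of its underside.
- tub: Clear two-part tub of small parts, 100 x 160 x 55 mm, behind the tray. Bystander. Origin at the centre of its underside.
- tape_roll: Roll of clear tape lying flat, 100 mm across, 24 mm high, beyond the rack. Bystander. Origin at the centre of its underside.
- screwdriver: Screwdriver with a wooden handle, 190 mm long, lying on the bench between the robot and the scale. Bystander. Origin under the middle of its length, x towards its tip.

How it is judged:
On the way:
1. the low jar stands let go in the tray and the pan is empty (x of low_jar in the frame of tray_in between -0.1 and 0.1 m and y of low_jar in the frame of tray_in between -0.06 and 0.06 m and z of low_jar in the frame of tray_in below 0.006 m and angle between low_jar's own z axis and vertical below 0.1 rad and linear speed of low_jar below 0.03 m/s and contact force between low_jar and the fingers below 0.1 N and value of joint pan below 0.0015 m), for 0.2 s.
At the end, for the whole second after the job is handed in: The square jar stands upright (within 0.1 rad) and at rest on the pan, its axis within 15 mm of the pan's centre and the pan sunk under its weight (more than 3 mm); the low jar stands upright and at rest on the tray's floor, inside the tray (horizontal distance between square_jar and pan_centre below 0.015 m and z of square_jar in the frame of pan_centre between -0.004 and 0.004 m and angle between each of square_jar, low_jar's own z axis and vertical below 0.1 rad and linear speed of each of square_jar, low_jar below 0.03 m/s and value of joint pan above 0.003 m and x of low_jar in the frame of tray_in between -0.1 and 0.1 m and y of low_jar in the frame of tray_in between -0.06 and 0.06 m and z of low_jar in the frame of tray_in below 0.006 m); the robot touches nothing.
It fails at once if the pan is driven down to its stop (sunk more than 18 mm) (value of joint pan above 0.018 m).
It fails at once if a jar is dropped (falling faster than 0.6 m/s outside the fingers, a drop of about 20 mm) ((linear speed of low_jar above 0.6 m/s and contact force between low_jar and the fingers below 0.1 N) or (linear speed of square_jar above 0.6 m/s and contact force between square_jar and the fingers below 0.1 N)).
It fails at once if the other jar in the rack, the jar already in the tray or another thing on the bench is moved by more than 30 mm (distance of any of round_jar, tray_jar, check_weight, pump_bottle, tub, tape_roll, screwdriver from where it was at the start of the episode above 0.03 m).
It also fails if it takes over 58 s, if anything falls off the work surface, if the arm or the gripper's body presses on something with over 40 N, if the wrist force passes 120 N, or if a joint passes its speed limit or range.

## Working session

There is one attempt and no reset: what is moved stays moved. The work goes in short steps, Python scripts to look and compute and a tool call to move; the robot and the scene stay as the last step left them, time stands still between calls to the robot, and variables do not carry over. Pictures are saved under pics/ and viewed, and the job is handed in when it is done.

Besides the shell and the picture viewer there is one more tool, called after "Request:" by a JSON object that holds its "op" and its "data", one argument or row to a line. step_arm: Moves the arm, as the interface text tells. Its arguments: {"type":"object","properties":{"commands":{"type":"array"},"fingers":{"type":"number"}},"required":["commands"]}

```bash
ls; mkdir -p pics; python3 - <<'E'
from bench import robot
import cv2,numpy as np
print(robot.get_obs())
for n in ["side","top"]:
    p,d=robot.snapshot(n); cv2.imwrite(f"pics/{n}0.png",p[:,:,::-1]); np.save(f"{n}0.npy",d)
    print(n,robot.camera_info(n))
E
```

```text
pics
{'time': 0.0, 'joint_positions': array([ 1.11087519e+00,  8.79690699e-02,  1.37222916e+00, -2.30708496e-05,
        1.68360436e+00, -1.03102195e-01]), 'qvel': array([ 3.40655549e-04,  6.12394177e-04,  6.49163574e-04,  8.33669256e-05,
       -2.18412836e-03,  5.93370543e-04]), 'joint_torque': array([-4.93140487e-04, -3.40180635e+01, -3.02429187e+01,  7.17048207e-02,
        3.30773159e-02, -1.41113924e-04]), 'tool_pos': array([0.19189009, 0.51487739, 0.21230921]), 'ee_rot': array([-1.57059169,  0.00220055,  1.21397504]), 'wrist_force': array([ 0.3270394 , -0.33074439, -0.62531533]), 'wrist_torque': array([ 0.0053252, -0.0248915,  0.003164 ]), 'width': 0.09393957327568328}
side {'fx': 427.9188701993763, 'fy': 427.9188701993763, 'cx': 286.7433774846392, 'cy': 206.62090411767156, 'R': array([[ 0.82706196, -0.56169969,  0.02149345],
       [-0.31109841, -0.4892471 , -0.81477301],
       [ 0.46817335,  0.66718119, -0.57938155]]), 't': array([-0.44183133,  0.27916856,  0.80502165])}
top {'fx': 417.2713235906267, 'fy': 417.2713235906267, 'cx': 279.6107717052518, 'cy': 208.20310518885444, 'R': array([[ 0.03241227, -0.99947133,  0.00254911],
       [-0.97924169, -0.03226661, -0.20011143],
       [ 0.20008789,  0.00398987, -0.97976983]]), 't': array([-0.02098106,  0.55568778,  1.01435153])}
```

View pics/top0.png

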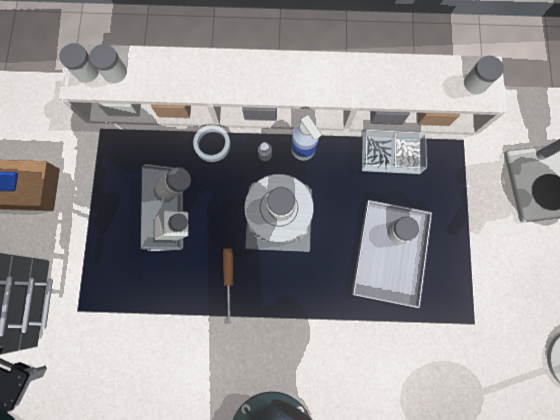

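View pics/side0.png

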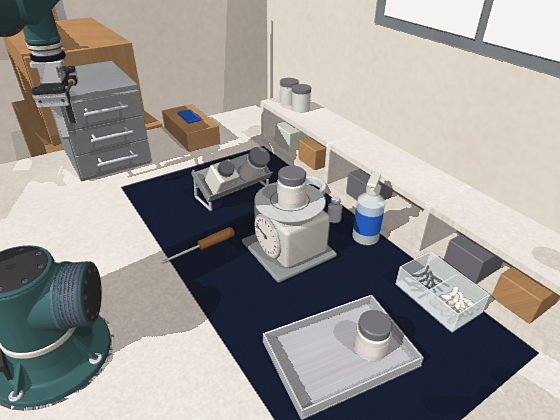

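```bash
cat > h.py <<'E'
from bench import robot
import cv2,numpy as np
def cloud(n,d=None,ci=None):
    ci=ci or robot.camera_info(n)
    v,u=np.mgrid[0:420,0:560]
    c=np.stack([(u-ci['cx'])/ci['fx']*d,(v-ci['cy'])/ci['fy']*d,d],-1)
    return (c-np.array(ci['t']))@np.array(ci['R'])
def circ(P,m,fz):
    q=P[m]; 
    (x,y),r=cv2.minEnclosingCircle(q[:,:2].astype(np.float32))
    return np.round([len(q),*q.mean(0),x,y,r],4)
E
python3 - <<'E'
from h import *
for n in ["top","side"]:
    d=np.load(n+"0.npy");P=cloud(n,d);X,Y,Z=P[...,0],P[...,1],P[...,2]
    ok=d>0
    print(n,"bench z",np.median(Z[ok&(abs(Z)<.02)&(X>.2)&(X<.6)&(abs(Y)<.4)]))
    # horizontal patches: low jar cap region
    for name,(x0,x1,y0,y1,z0,z1) in dict(lowcap=(.3,.7,-.12,.12,.218,.26),pan=(.3,.7,-.15,.15,.14,.175),traycap=(.3,.7,-.5,-.2,.068,.1),traywalls=(.2,.7,-.55,-.1,.02,.04),trayfloor=(.2,.7,-.55,-.1,-.002,.012),foot=(.3,.65,-.12,.12,.008,.03)).items():
        m=ok&(X>x0)&(X<x1)&(Y>y0)&(Y<y1)&(Z>z0)&(Z<z1)
        if m.sum()>20:
            print(name,circ(P,m,0)); print('   zhist',np.round(np.percentile(Z[m],[5,50,95]),4), cv2.minAreaRect(P[m][:,:2].astype(np.float32)))
    rows=[(178,183),(178,222),(168,180),(155,200)] if n=="top" else [(225,167),(258,155)]
    for u,v in rows: print((u,v),P[v,u].round(4))
E
```

```text
top bench z 0.0015765873205421715
lowcap [ 6.170e+02  5.371e-01 -5.000e-03  2.305e-01  5.384e-01 -5.200e-03
  3.080e-02]
   zhist [0.2274 0.2307 0.2335] ((0.5386167764663696, -0.004772014915943146), (0.059809617698192596, 0.058292094618082047), 1.0200968980789185)
pan [ 2.867e+03  5.334e-01  7.000e-04  1.565e-01  5.378e-01 -7.000e-04
  8.010e-02]
   zhist [0.1536 0.1565 0.1593] ((0.5374655723571777, -0.0007152482867240906), (0.15736143290996552, 0.15613967180252075), 2.5343997478485107)
traycap [ 4.730e+02  5.102e-01 -3.189e-01  7.920e-02  5.112e-01 -3.209e-01
  3.080e-02]
   zhist [0.0746 0.0795 0.083 ] ((0.511143684387207, -0.31996744871139526), (0.058756280690431595, 0.05850379914045334), 89.8395004272461)
traywalls [ 9.180e+02  5.110e-01 -3.047e-01  2.770e-02  5.133e-01 -3.029e-01
  2.020e-01]
   zhist [0.0211 0.0278 0.0361] ((0.5150342583656311, -0.30303332209587097), (0.18819472193717957, 0.3811952471733093), 85.0718994140625)
trayfloor [ 2.8742e+04  4.3500e-01 -3.2390e-01  2.0000e-03  4.4980e-01 -3.2500e-01
  3.3520e-01]
   zhist [-0.0013  0.0018  0.0062] ((0.4499460756778717,
[... 1215 characters left out ...]
5.123e-01 -3.045e-01
  2.019e-01]
   zhist [0.021  0.0278 0.0368] ((0.5142623782157898, -0.3020305037498474), (0.18707729876041412, 0.3808676302433014), 84.83064270019531)
trayfloor [ 3.4052e+04  4.6530e-01 -3.0420e-01  2.6000e-03  4.5020e-01 -3.2530e-01
  3.3560e-01]
   zhist [-0.0002  0.0022  0.0063] ((0.450006365776062, -0.3250080347061157), (0.4499370753765106, 0.4999884366989136), 89.9953384399414)
foot [ 1.442e+03  4.889e-01 -1.890e-02  1.980e-02  4.604e-01  1.790e-02
  1.876e-01]
   zhist [0.0126 0.0205 0.0239] ((0.45789021253585815, 0.015480265021324158), (0.14248117804527283, 0.3638656437397003), 43.815711975097656)
(225, 167) [0.4944 0.2317 0.1408]
(258, 155) [0.6013 0.2439 0.1396]
```

```bash
python3 - <<'E'
import cv2
a=cv2.imread("pics/top0.png")[150:265,125:215];b=cv2.imread("pics/side0.png")[135:215,185:285]
cv2.imwrite("pics/ra.png",cv2.resize(a,None,fx=5,fy=5,interpolation=2)); cv2.imwrite("pics/rb.png",cv2.resize(b,None,fx=7,fy=7,interpolation=2))
E
```

```text
(no output)
```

View pics/ra.png

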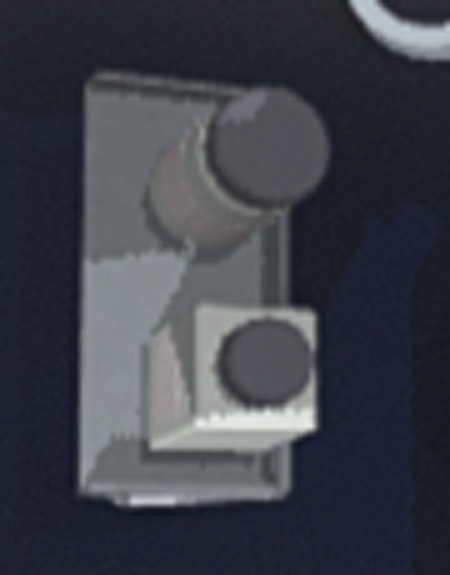

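View pics/rb.png

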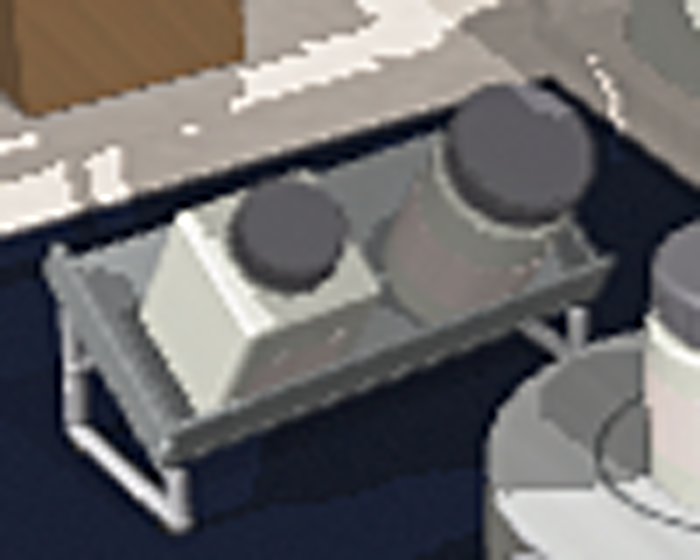

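```bash
python3 - <<'E'
from h import *
s,c=np.sin(.56),np.cos(.56)
for n in ["top","side"]:
    d=np.load(n+"0.npy");P=cloud(n,d);im=cv2.imread(f"pics/{n}0.png").astype(int)
    X,Y,Z=P[...,0],P[...,1],P[...,2]
    br=im.sum(-1)/3; 
    reg=(d>0)&(X>.38)&(X<.72)&(Y>.15)&(Y<.42)&(Z>.02)
    # square cap
    seed=(177,222) if n=="top" else (226,168)
    m=reg&(br<115)&(np.linalg.norm(P-np.array([.497,.233,.142]),axis=-1)<.032)
    Q=P[m]; ctr=np.median(Q,0); 
    u,sv,vt=np.linalg.svd(Q-Q.mean(0),full_matrices=False); nn=vt[2]*np.sign(vt[2][2])
    print(n,'sqcap',m.sum(),Q.mean(0).round(4),'n',nn.round(3),'tilt',np.arccos(nn[2]).round(3),'az',np.arctan2(nn[1],nn[0]).round(3),sv.round(3))
    vv,uu=np.nonzero(m);print(uu.min(),uu.max(),vv.min(),vv.max())
    # shelf: RANSAC plane with tilt .56 among reg
    A=P[reg]
    rng=np.random.default_rng(0);best=None
    for _ in range(600):
        q=A[rng.choice(len(A),3,False)];v=np.cross(q[1]-q[0],q[2]-q[0]);l=np.linalg.norm(v)
        if l<1e-6: continue
        v=v/l*np.sign(v[2] if v[2] else 1)
        if abs(np.arccos(v[2])-.56)>.08: continue
        k=abs((A-q[0])@v)<.004
        if best is None or k.sum()>best.sum(): best=k
    B=A[best];u,sv,vt=np.linalg.svd(B-B.mean(0),full_matrices=False);nn=vt[2]*np.sign(vt[2][2])
    print(' shelf',best.sum(),nn.round(3),'tilt',np.arccos(nn[2]).round(3),'az',np.arctan2(nn[1],nn[0]).round(3),B.min(0).round(3),B.max(0).round(3))
    R=P[reg]; print(' rack rect',cv2.minAreaRect(R[:,:2].astype(np.float32)))
    # tray
    reg=(d>0)&(X>.25)&(X<.7)&(Y<-.18)&(Y>-.5)&(Z>.022)&(Z<.035)
    # largest connected comp
    nl,lab,st,_=cv2.connectedComponentsWithStats(reg.astype(np.uint8),connectivity=8)
    for i in np.argsort(-st[1:,4])[:3]+1: print(' tray comp',st[i,4],cv2.minAreaRect(P[lab==i][:,:2].astype(np.float32)))
E
```

```text
top sqcap 281 [0.4975 0.2352 0.1403] n [-0.004 -0.371  0.929] tilt 0.38 az -1.582 [0.193 0.177 0.073]
168 187 213 231
 shelf 1662 [ 0.042 -0.525  0.85 ] tilt 0.554 az -1.491 [0.439 0.25  0.037] [0.649 0.351 0.092]
 rack rect ((0.5884281992912292, 0.2763291597366333), (0.17511874437332153, 0.3166685402393341), 74.45474243164062)
 tray comp 592 ((0.45503145456314087, -0.29798534512519836), (0.17093472182750702, 0.2503385841846466), 80.63027954101562)
 tray comp 53 ((0.677383303642273, -0.33229145407676697), (0.09795761853456497, 0.0026156760286539793), 88.5761947631836)
 tray comp 41 ((0.6804101467132568, -0.24825680255889893), (0.055487554520368576, 0.015638429671525955), 70.56656646728516)
side sqcap 217 [0.4959 0.232  0.1368] n [-0.058 -0.665  0.744] tilt 0.731 az -1.657 [0.173 0.157 0.065]
218 233 160 176
 shelf 466 [ 0.04  -0.526  0.85 ] tilt 0.556 az -1.495 [0.438 0.254 0.033] [0.652 0.352 0.089]
 rack rect ((0.5472108125686646, 0.27959349751472473), (0.2118465155363083, 0.1334829479455948), 4.079799652099609)
 tray comp 1413 ((0.4549412131309509, -0.29618412256240845), (0.17316870391368866, 0.25123485922813416), 80.54349517822266)
 tray comp 328 ((0.6783414483070374, -0.30455541610717773), (0.023920949548482895, 0.16051895916461945), 5.68100118637085)
 tray comp 150 ((0.49591848254203796, -0.33130699396133423), (0.026813793927431107, 0.06283323466777802), 39.0594596862793)
```

```bash
python3 - <<'E'
from h import *
s,c=np.sin(.56),np.cos(.56); yaw=1.645
xr=np.array([np.cos(yaw),np.sin(yaw),0]);yr=np.array([-np.sin(yaw),np.cos(yaw),0]);z=np.array([0,0,1.])
a=-s*xr+c*z; e=c*xr+s*z  # axis, upslope
print('axis',a.round(3),'jaw',yr.round(3))
for n in ["top","side"]:
    d=np.load(n+"0.npy");P=cloud(n,d);im=cv2.imread(f"pics/{n}0.png").astype(int);br=im.sum(-1)/3
    X,Y,Z=P[...,0],P[...,1],P[...,2]
    reg=(d>0)&(X>.38)&(X<.72)&(Y>.15)&(Y<.42)&(Z>.02)
    h=P@a; sh=np.median(h[reg&(X>.45)&(X<.56)&(Y>.325)&(Y<.35)]) 
    H=h-sh; V=P@yr; E=P@e
    near=reg&(np.linalg.norm(P-np.array([.497,.233,.142]),axis=-1)<.08)&(X<.545)
    m=near&(abs(H-.1)<.006)&(br<115); 
    M=near&(H>.03)&(H<.086)&(br>120)
    print(n,'sh',sh.round(4),m.sum(),'V',np.percentile(V[m],[1,50,99]).round(4),'E',np.percentile(E[m],[1,50,99]).round(4),'H',H[m].mean().round(4))
    print(' body',M.sum(),'V',np.percentile(V[M],[1,5,95,99]).round(4),'E',np.percentile(E[M],[1,5,95,99]).round(4))
    vc=(np.percentile(V[m],1)+np.percentile(V[m],99))/2; ec=(np.percentile(E[m],1)+np.percentile(E[m],99))/2
    for hh in (0,.05,.1): print('  h',hh,(vc*yr+ec*e+(sh+hh)*a).round(4))
E
```

```text
axis [ 0.039 -0.53   0.847] jaw [-0.997 -0.074  0.   ]
top sh -0.0844 246 V [-0.5334 -0.5142 -0.4952] E [0.22   0.2406 0.2598] H 0.0998
 body 448 V [-0.5433 -0.5414 -0.4844 -0.484 ] E [0.2114 0.2142 0.2693 0.2698]
  h 0 [0.4945 0.2856 0.0559]
  h 0.05 [0.4964 0.2591 0.0983]
  h 0.1 [0.4984 0.2326 0.1407]
side sh -0.0853 178 V [-0.5339 -0.5132 -0.4943] E [0.2202 0.2393 0.2607] H 0.0998
 body 379 V [-0.5435 -0.5386 -0.4842 -0.4837] E [0.2106 0.2121 0.2658 0.2694]
  h 0 [0.4942 0.2865 0.0555]
  h 0.05 [0.4962 0.26   0.0978]
  h 0.1 [0.4982 0.2335 0.1402]
```

Request:
{"op": "step_arm", "data": {
  "commands": [
    {"xyz": [0.1, -0.15, 0.086], "twist": [0, 0, 11]},
    {"xyz": [0.1, -0.15, 0.086], "twist": [0, 0, 11]},
    {"xyz": [0.1, -0.15, 0.086], "twist": [0, 0, 11]},
    {"xyz": [0.1, -0.15, 0.086], "twist": [0, 0, 11]},
    {"xyz": [0.346, -0.52, 0.086], "twist": [0, 0, 11]},
    {"xyz": [0.346, -0.52, 0.086], "twist": [0, 0, 11]},
    {"xyz": [0.346, -0.52, 0.086], "twist": [0, 0, 11]},
    {"xyz": [0.346, -0.52, 0.086], "twist": [0, 0, 11]},
    {"xyz": [0.346, -0.52, 0.086], "twist": [0, 0, 11]},
    {"xyz": [0.346, -0.52, 0.086], "twist": [0, 0, 11]},
    {"xyz": [0.346, -0.52, 0.086], "twist": [0, 0, 11]},
    {"xyz": [0.346, -0.52, 0.086], "twist": [0, 0, 11]}
  ],
  "fingers": 0
}}

```text
time: 1.1
tool_pos: [0.4601, 0.1114, 0.2949]
ee_rot: [-1.57, -0.0, 1.406]
wrist_force: [0.5, 1.2, -0.8]
width: 0.094
```

Request:
{"op": "step_arm", "data": {
  "commands": [
    {"xyz": [0, 0, 0], "twist": [0, 0, 0]},
    {"xyz": [0, 0, 0], "twist": [0, 0, 0]}
  ]
}}

```text
time: 1.27
tool_pos: [0.4602, 0.1115, 0.2941]
ee_rot: [-1.569, 0.0, 1.401]
wrist_force: [-0.9, 0.8, -0.0]
width: 0.094
```

Request:
{"op": "step_arm", "data": {
  "commands": [
    {"xyz": [0.078, -0.1165, 0.004], "twist": [0, 0, 0.3]},
    {"xyz": [0.078, -0.1165, 0.004], "twist": [0, 0, 0.3]},
    {"xyz": [0.078, -0.1165, 0.004], "twist": [0, 0, 0.3]},
    {"xyz": [0.078, -0.1165, 0.004], "twist": [0, 0, 0.3]},
    {"xyz": [0.078, -0.1165, 0.004], "twist": [0, 0, 0.3]},
    {"xyz": [0.078, -0.1165, 0.004], "twist": [0, 0, 0.3]}
  ]
}}

```text
time: 1.77
tool_pos: [0.5373, -0.002, 0.2986]
ee_rot: [-1.569, -0.001, 1.412]
wrist_force: [-0.2, 0.4, -0.0]
width: 0.0937
```

```bash
python3 - <<'E'
from h import *
o=robot.get_obs();print(o['tool_pos'],o['ee_rot'])
ci=robot.camera_info("wrist");p,d=robot.snapshot("wrist"); cv2.imwrite("pics/w1.png",p[:,:,::-1])
P=cloud("wrist",d,ci);X,Y,Z=P[...,0],P[...,1],P[...,2]
m=(d>0)&(Z>.222)&(Z<.24)&(abs(X-.538)<.05)&(abs(Y)<.05);print(circ(P,m,0))
E
```

```text
[ 0.53728024 -0.0019836   0.29860311] [-1.56884101e+00 -1.06368429e-03  1.41179465e+00]
[ 5.266e+03  5.342e-01 -5.100e-03  2.316e-01  5.356e-01 -5.500e-03
  3.070e-02]
```

View pics/w1.png

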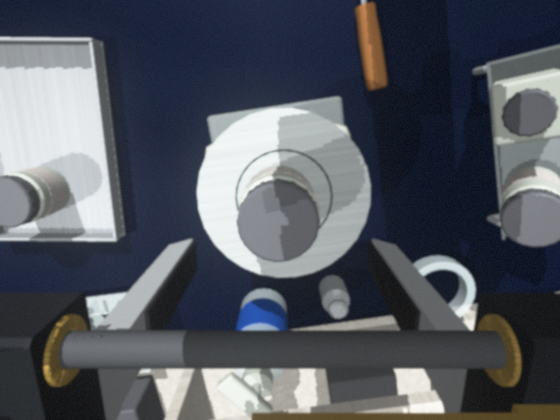

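Request:
{"op": "step_arm", "data": {
  "commands": [
    {"xyz": [0, -0.003, -0.03], "twist": [0, 0, 0]},
    {"xyz": [0, -0.003, -0.06], "twist": [0, 0, 0]},
    {"xyz": [0, -0.003, -0.09], "twist": [0, 0, 0]},
    {"xyz": [0, -0.003, -0.108], "twist": [0, 0, 0]},
    {"xyz": [0, -0.003, -0.117], "twist": [0, 0, 0]},
    {"xyz": [0, -0.003, -0.117], "twist": [0, 0, 0]}
  ]
}}

```text
time: 2.32
tool_pos: [0.5357, -0.0042, 0.1801]
ee_rot: [-1.566, -0.0, 1.414]
wrist_force: [0.7, -0.1, -0.3]
width: 0.0941
```

Request:
{"op": "step_arm", "data": {
  "commands": [
    {"xyz": [0, 0, 0], "twist": [0, 0, 0]},
    {"xyz": [0, 0, 0], "twist": [0, 0, 0]},
    {"xyz": [0, 0, 0], "twist": [0, 0, 0]},
    {"xyz": [0, 0, 0], "twist": [0, 0, 0]},
    {"xyz": [0, 0, 0], "twist": [0, 0, 0]},
    {"xyz": [0, 0, 0], "twist": [0, 0, 0]},
    {"xyz": [0, 0, 0], "twist": [0, 0, 0]},
    {"xyz": [0, 0, 0], "twist": [0, 0, 0]}
  ],
  "fingers": 255
}}

```text
time: 2.98
tool_pos: [0.5383, -0.0059, 0.1826]
ee_rot: [-1.572, -0.001, 1.411]
wrist_force: [2.0, 2.0, 0.4]
width: 0.0635
```

Gripped. Lift gently.

Request:
{"op": "step_arm", "data": {
  "commands": [
    {"xyz": [0, 0, 0.005], "twist": [0, 0, 0]},
    {"xyz": [0, 0, 0.012], "twist": [0, 0, 0]},
    {"xyz": [0, 0, 0.025], "twist": [0, 0, 0]},
    {"xyz": [0, 0, 0.045], "twist": [0, 0, 0]},
    {"xyz": [0, 0, 0.06], "twist": [0, 0, 0]},
    {"xyz": [0, 0, 0.07], "twist": [0, 0, 0]},
    {"xyz": [0, 0, 0.07], "twist": [0, 0, 0]}
  ]
}}

```text
time: 3.57
tool_pos: [0.5384, -0.0064, 0.2547]
ee_rot: [-1.575, 0.0, 1.411]
wrist_force: [0.5, 0.0, -2.5]
width: 0.0638
```

Request:
{"op": "step_arm", "data": {
  "commands": [
    {"xyz": [-0.004, -0.01, 0], "twist": [0, 0, 0]},
    {"xyz": [-0.014, -0.03, 0], "twist": [0, 0, 0]},
    {"xyz": [-0.027, -0.06, 0], "twist": [0, 0, 0]},
    {"xyz": [-0.04, -0.09, 0], "twist": [0, 0, 0]},
    {"xyz": [-0.054, -0.12, 0], "twist": [0, 0, 0]},
    {"xyz": [-0.067, -0.15, 0], "twist": [0, 0, 0]},
    {"xyz": [-0.081, -0.18, 0], "twist": [0, 0, 0]},
    {"xyz": [-0.094, -0.21, 0], "twist": [0, 0, 0]},
    {"xyz": [-0.108, -0.24, 0], "twist": [0, 0, 0]},
    {"xyz": [-0.118, -0.265, 0], "twist": [0, 0, 0]},
    {"xyz": [-0.125, -0.279, 0], "twist": [0, 0, 0]},
    {"xyz": [-0.127, -0.284, 0], "twist": [0, 0, 0]}
  ]
}}

```text
time: 4.57
tool_pos: [0.408, -0.2923, 0.25]
ee_rot: [-1.567, -0.001, 1.407]
wrist_force: [1.2, 0.3, -4.0]
width: 0.0639
```

```bash
python3 - <<'E'
from h import *
o=robot.get_obs();print(o['tool_pos'],o['ee_rot'],o['wrist_force'])
p,d=robot.snapshot("side"); cv2.imwrite("pics/s2.png",p[:,:,::-1])
P=cloud("side",d);np.save("s2.npy",d);X,Y,Z=P[...,0],P[...,1],P[...,2]
m=(d>0)&(abs(X-.41)<.033)&(abs(Y+.29)<.033);print(np.percentile(Z[m&(Z>.1)],[0.2,1,5]))
m=(d>0)&(abs(X-.5375)<.07)&(abs(Y)<.07)&(Z>.14)&(Z<.18);print(Z[m].mean(),m.sum())
E
```

```text
[ 0.40802595 -0.29231612  0.25003393] [-1.56658769e+00 -8.77442888e-04  1.40686837e+00] [ 1.22952834  0.25369094 -4.02297748]
[0.22380011 0.22636643 0.24054783]
0.16170565094326947 1315
```

View pics/s2.png

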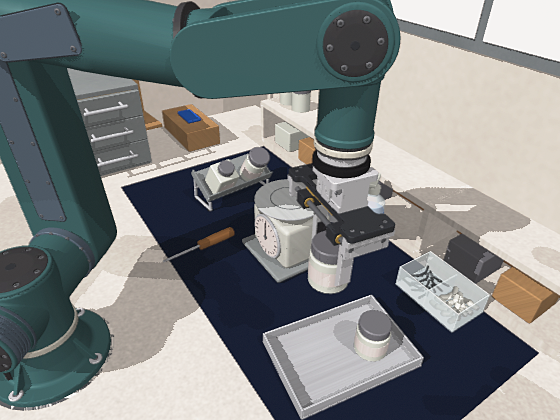

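Request:
{"op": "step_arm", "data": {
  "commands": [
    {"xyz": [0.002, 0.001, -0.01], "twist": [0, 0, 0]},
    {"xyz": [0.002, 0.001, -0.03], "twist": [0, 0, 0]},
    {"xyz": [0.002, 0.001, -0.055], "twist": [0, 0, 0]},
    {"xyz": [0.002, 0.001, -0.08], "twist": [0, 0, 0]},
    {"xyz": [0.002, 0.001, -0.105], "twist": [0, 0, 0]},
    {"xyz": [0.002, 0.001, -0.13], "twist": [0, 0, 0]},
    {"xyz": [0.002, 0.001, -0.155], "twist": [0, 0, 0]},
    {"xyz": [0.002, 0.001, -0.175], "twist": [0, 0, 0]},
    {"xyz": [0.002, 0.001, -0.19], "twist": [0, 0, 0]},
    {"xyz": [0.002, 0.001, -0.2], "twist": [0, 0, 0]},
    {"xyz": [0.002, 0.001, -0.2], "twist": [0, 0, 0]},
    {"xyz": [0.002, 0.001, -0.2], "twist": [0, 0, 0]}
  ]
}}

```text
time: 5.62
tool_pos: [0.4128, -0.288, 0.0516]
ee_rot: [-1.57, -0.001, 1.413]
wrist_force: [0.2, -0.6, -3.2]
width: 0.0636
```

```bash
python3 - <<'E'
from h import *
o=robot.get_obs();print(o['tool_pos'],o['ee_rot'],o['wrist_force'])
p,d=robot.snapshot("side"); cv2.imwrite("pics/s3.png",cv2.resize(p[240:420,220:460,::-1],None,fx=3,fy=3))
E
```

```text
[ 0.41275598 -0.28801771  0.05161917] [-1.56978807e+00 -1.04871288e-03  1.41260080e+00] [ 0.22904846 -0.6086604  -3.15016894]
```

View pics/s3.png

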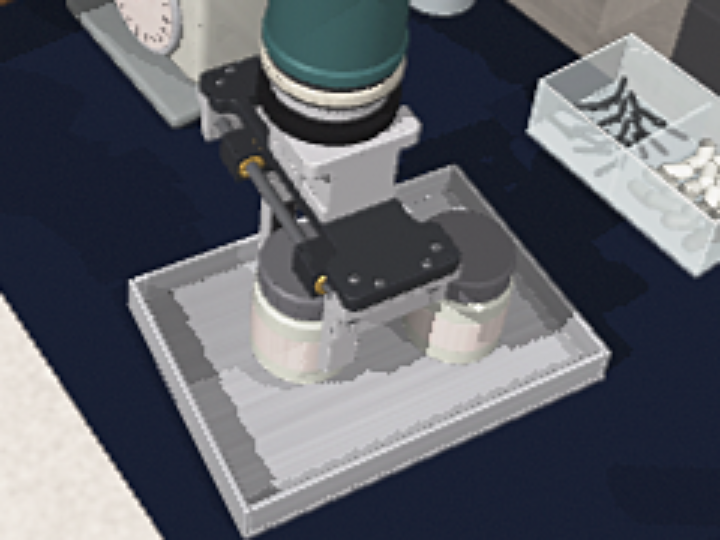

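Request:
{"op": "step_arm", "data": {
  "commands": [
    {"xyz": [0, 0, -0.005], "twist": [0, 0, 0]},
    {"xyz": [0, 0, -0.01], "twist": [0, 0, 0]},
    {"xyz": [0, 0, -0.014], "twist": [0, 0, 0]},
    {"xyz": [0, 0, -0.016], "twist": [0, 0, 0]},
    {"xyz": [0, 0, -0.016], "twist": [0, 0, 0]}
  ]
}}

```text
time: 6.08
tool_pos: [0.4122, -0.2889, 0.0355]
ee_rot: [-1.57, -0.001, 1.411]
wrist_force: [0.5, -0.3, -3.6]
width: 0.064
```

Request:
{"op": "step_arm", "data": {
  "commands": [
    {"xyz": [0, 0, -0.001], "twist": [0, 0, 0]},
    {"xyz": [0, 0, -0.002], "twist": [0, 0, 0]},
    {"xyz": [0, 0, -0.002], "twist": [0, 0, 0]}
  ]
}}

```text
time: 6.33
tool_pos: [0.4126, -0.2892, 0.0341]
ee_rot: [-1.571, -0.0, 1.411]
wrist_force: [0.1, -0.3, -3.7]
width: 0.064
```

Request:
{"op": "step_arm", "data": {
  "commands": [
    {"xyz": [0, 0, -0.001], "twist": [0, 0, 0]},
    {"xyz": [0, 0, -0.0015], "twist": [0, 0, 0]},
    {"xyz": [0, 0, -0.0015], "twist": [0, 0, 0]}
  ]
}}

```text
time: 6.58
tool_pos: [0.4126, -0.2891, 0.0326]
ee_rot: [-1.571, -0.0, 1.411]
wrist_force: [0.3, -0.4, -3.2]
width: 0.0638
```

Request:
{"op": "step_arm", "data": {
  "commands": [
    {"xyz": [0, 0, -0.001], "twist": [0, 0, 0]},
    {"xyz": [0, 0, -0.001], "twist": [0, 0, 0]}
  ]
}}

```text
time: 6.75
tool_pos: [0.4127, -0.2892, 0.0323]
ee_rot: [-1.571, 0.0, 1.411]
wrist_force: [-1.1, 0.5, 1.1]
width: 0.0638
```

Request:
{"op": "step_arm", "data": {
  "commands": [
    {"xyz": [0, 0, -0.001], "twist": [0, 0, 0]},
    {"xyz": [0, 0, -0.001], "twist": [0, 0, 0]}
  ]
}}

```text
time: 6.92
tool_pos: [0.4127, -0.2892, 0.0323]
ee_rot: [-1.571, 0.0, 1.411]
wrist_force: [-3.0, 1.9, 6.4]
width: 0.0641
```

Contact with the tray floor. Release.

Request:
{"op": "step_arm", "data": {
  "commands": [
    {"xyz": [0, 0, 0], "twist": [0, 0, 0]},
    {"xyz": [0, 0, 0], "twist": [0, 0, 0]},
    {"xyz": [0, 0, 0], "twist": [0, 0, 0]},
    {"xyz": [0, 0, 0], "twist": [0, 0, 0]},
    {"xyz": [0, 0, 0], "twist": [0, 0, 0]},
    {"xyz": [0, 0, 0], "twist": [0, 0, 0]}
  ],
  "fingers": 0
}}

```text
time: 7.42
tool_pos: [0.4127, -0.2892, 0.0306]
ee_rot: [-1.571, -0.0, 1.411]
wrist_force: [0.5, 0.0, 0.6]
width: 0.0939
```

Request:
{"op": "step_arm", "data": {
  "commands": [
    {"xyz": [0, 0, 0.02], "twist": [0, 0, 0]},
    {"xyz": [0, 0, 0.05], "twist": [0, 0, 0]},
    {"xyz": [0, 0, 0.08], "twist": [0, 0, 0]},
    {"xyz": [0, 0, 0.115], "twist": [0, 0, 0]},
    {"xyz": [0, 0, 0.155], "twist": [0, 0, 0]},
    {"xyz": [0, 0, 0.195], "twist": [0, 0, 0]},
    {"xyz": [0, 0, 0.235], "twist": [0, 0, 0]},
    {"xyz": [0, 0, 0.265], "twist": [0, 0, 0]},
    {"xyz": [0, 0, 0.27], "twist": [0, 0, 0]}
  ]
}}

```text
time: 8.17
tool_pos: [0.4142, -0.2905, 0.3081]
ee_rot: [-1.581, 0.007, 1.411]
wrist_force: [-0.6, -0.1, 0.5]
width: 0.0942
```

```bash
python3 - <<'E'
from h import *
o=robot.get_obs();print(o['tool_pos'],o['ee_rot'],o['wrist_force'],o['joint_positions'].round(3))
p,d=robot.snapshot("side"); cv2.imwrite("pics/s4.png",p[:,:,::-1])
P=cloud("side",d);X,Y,Z=P[...,0],P[...,1],P[...,2]
m=(d>0)&(abs(X-.412)<.045)&(abs(Y+.289)<.045)&(Z>.07)&(Z<.09);print(circ(P,m,0))
m=(d>0)&(abs(X-.5375)<.07)&(abs(Y)<.07)&(Z>.14)&(Z<.18);print(np.median(Z[m]),m.sum())
E
```

```text
[ 0.41416883 -0.29049659  0.30807334] [-1.58133334  0.00664392  1.41120084] [-0.60462681 -0.10220149  0.51755756] [-0.724 -0.02   1.295  0.     1.854 -2.135]
[ 8.160e+02  4.101e-01 -2.906e-01  7.930e-02  4.129e-01 -2.880e-01
  3.080e-02]
0.16180118119704517 1787
```

View pics/s4.png

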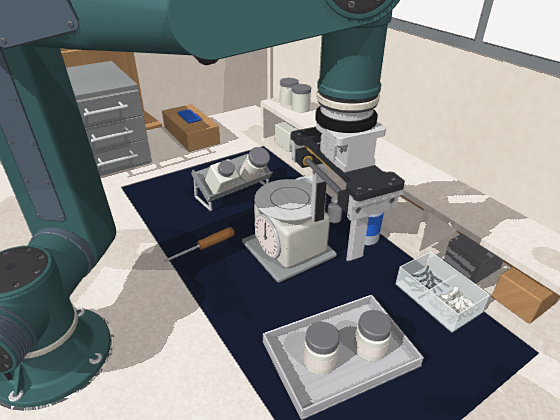

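Request:
{"op": "step_arm", "data": {
  "commands": [
    {"xyz": [0.086, 0.41, 0.02], "twist": [0, 0, -76.6]},
    {"xyz": [0.086, 0.41, 0.02], "twist": [0, 0, -76.6]},
    {"xyz": [0.086, 0.41, 0.02], "twist": [0, 0, -76.6]},
    {"xyz": [0.086, 0.41, 0.02], "twist": [0, 0, -76.6]},
    {"xyz": [0.086, 0.41, 0.02], "twist": [0, 0, -76.6]},
    {"xyz": [0.086, 0.41, 0.02], "twist": [0, 0, -76.6]},
    {"xyz": [0.086, 0.41, 0.02], "twist": [0, 0, -76.6]},
    {"xyz": [0.086, 0.41, 0.02], "twist": [0, 0, -76.6]},
    {"xyz": [0.086, 0.41, 0.02], "twist": [0, 0, -76.6]},
    {"xyz": [0.086, 0.41, 0.02], "twist": [0, 0, -76.6]},
    {"xyz": [0.086, 0.41, 0.02], "twist": [0, 0, -76.6]},
    {"xyz": [0.086, 0.41, 0.02], "twist": [0, 0, -76.6]}
  ]
}}

```text
time: 9.22
tool_pos: [0.4983, 0.1244, 0.318]
ee_rot: [-1.57, 0.004, 0.083]
wrist_force: [0.6, 0.1, -0.5]
width: 0.0934
```

Request:
{"op": "step_arm", "data": {
  "commands": [
    {"xyz": [0, 0, 0], "twist": [0, 0, 0]},
    {"xyz": [0, 0, 0], "twist": [0, 0, 0]}
  ]
}}

```text
time: 9.38
tool_pos: [0.4982, 0.1215, 0.3183]
ee_rot: [-1.572, 0.004, 0.089]
wrist_force: [0.0, 0.4, 0.6]
width: 0.0941
```

Request:
{"op": "step_arm", "data": {
  "commands": [
    {"xyz": [0.001, 0.04, -0.04], "twist": [32, 2.4, -0.6]},
    {"xyz": [0.001, 0.04, -0.04], "twist": [32, 2.4, -0.6]},
    {"xyz": [0.001, 0.04, -0.04], "twist": [32, 2.4, -0.6]},
    {"xyz": [0.001, 0.04, -0.04], "twist": [32, 2.4, -0.6]},
    {"xyz": [0.001, 0.04, -0.04], "twist": [32, 2.4, -0.6]},
    {"xyz": [0.002, 0.087, -0.139], "twist": [32, 2.4, -0.6]},
    {"xyz": [0.002, 0.087, -0.139], "twist": [32, 2.4, -0.6]},
    {"xyz": [0.002, 0.087, -0.139], "twist": [32, 2.4, -0.6]},
    {"xyz": [0.002, 0.087, -0.139], "twist": [32, 2.4, -0.6]},
    {"xyz": [0.002, 0.087, -0.139], "twist": [32, 2.4, -0.6]},
    {"xyz": [0.002, 0.087, -0.139], "twist": [32, 2.4, -0.6]}
  ]
}}

```text
time: 10.3
tool_pos: [0.5015, 0.2068, 0.1832]
ee_rot: [-1.011, -0.005, 0.073]
wrist_force: [0.0, 0.5, 0.1]
width: 0.0942
```

```bash
cat > pose.py <<'E'
from h import *
from scipy.spatial.transform import Rotation as Ro
def pose():
    o=robot.get_obs();R=Ro.from_euler('xyz',o['ee_rot']).as_matrix()
    return o,o['tool_pos'],R
E
python3 - <<'E'
from pose import *
o,t,R=pose();print(o['time'],t,R[:,0].round(4),R[:,1].round(4),o['joint_positions'].round(3))
yaw=1.645;s,c=np.sin(.56),np.cos(.56)
a=np.array([-s*np.cos(yaw),-s*np.sin(yaw),c]);x=np.array([np.sin(yaw),-np.cos(yaw),0])
G=np.stack([x,-a,np.cross(x,-a)],1)
print('rot needed deg',np.degrees(Ro.from_matrix(G@R.T).as_rotvec()).round(2))
b=np.array([.4943,.286,.0555]);print('to pre',(b+a*.146-t).round(4),'to grasp',(b+a*.036-t).round(4))
p,d=robot.snapshot("wrist"); cv2.imwrite("pics/w5.png",p[:,:,::-1])
p,d=robot.snapshot("side"); cv2.imwrite("pics/s5.png",p[:,:,::-1])
E
```

```text
10.3 [0.50150607 0.20683783 0.18318449] [0.9973 0.0729 0.0055] [-0.0341  0.5299 -0.8473] [-0.061  0.038  1.587  0.555  1.591 -0.146]
rot needed deg [-0.01  0.31  0.07]
to pre [-0.0015  0.0018 -0.004 ] to grasp [-0.0058  0.0601 -0.0972]
```

View pics/w5.png

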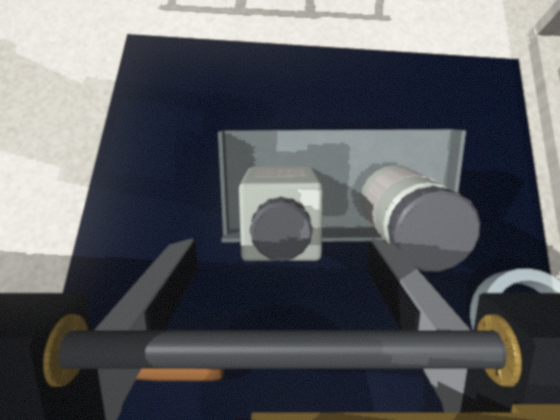

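View pics/s5.png

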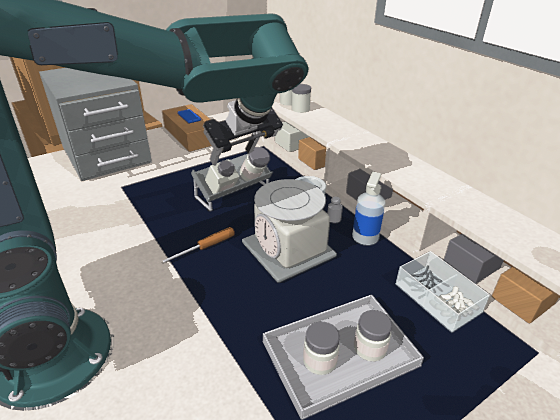

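Request:
{"op": "step_arm", "data": {
  "commands": [
    {"xyz": [-0.0025, 0.012, -0.022], "twist": [0, 0.3, 0]},
    {"xyz": [-0.0035, 0.025, -0.044], "twist": [0, 0.3, 0]},
    {"xyz": [-0.0045, 0.038, -0.066], "twist": [0, 0.3, 0]},
    {"xyz": [-0.0055, 0.05, -0.084], "twist": [0, 0.3, 0]},
    {"xyz": [-0.006, 0.057, -0.094], "twist": [0, 0.3, 0]},
    {"xyz": [-0.006, 0.06, -0.097], "twist": [0, 0.3, 0]},
    {"xyz": [-0.006, 0.06, -0.097], "twist": [0, 0.3, 0]},
    {"xyz": [-0.006, 0.06, -0.097], "twist": [0, 0.3, 0]}
  ]
}}

```text
time: 11.07
tool_pos: [0.4959, 0.2677, 0.0863]
ee_rot: [-1.01, -0.001, 0.074]
wrist_force: [0.3, 0.6, -0.7]
width: 0.094
```

```bash
python3 - <<'E'
from pose import *
o,t,R=pose();print(o['time'],t,R[:,0].round(4),R[:,1].round(4),o['wrist_force'])
yaw=1.645;s,c=np.sin(.56),np.cos(.56)
a=np.array([-s*np.cos(yaw),-s*np.sin(yaw),c]);x=np.array([np.sin(yaw),-np.cos(yaw),0])
G=np.stack([x,-a,np.cross(x,-a)],1)
print('rot needed deg',np.degrees(Ro.from_matrix(G@R.T).as_rotvec()).round(2))
b=np.array([.4943,.286,.0555]);print('to grasp',(b+a*.036-t).round(4), 'local err',(G.T@(b+a*.036-t)).round(4))
p,d=robot.snapshot("wrist"); cv2.imwrite("pics/w6.png",p[:,:,::-1])
E
```

```text
11.0667 [0.49592649 0.26766604 0.08633976] [9.973e-01 7.350e-02 5.000e-04] [-0.0386  0.5302 -0.847 ] [ 0.34633863  0.64285763 -0.74134431]
rot needed deg [-0.03  0.03  0.04]
to grasp [-0.0002 -0.0007 -0.0003] local err [-0.0003 -0.0001 -0.0008]
```

View pics/w6.png

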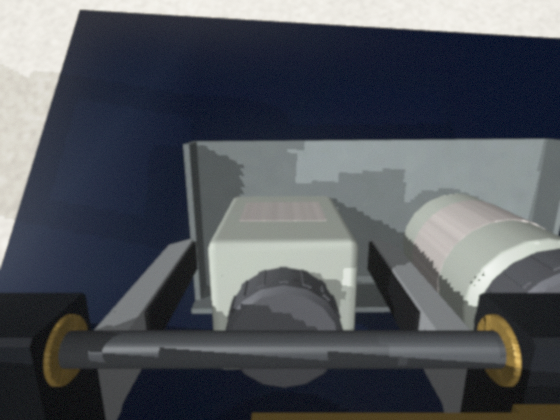

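Pads straddle the jar (body from x≈213 to 357), no contact. Close.

Request:
{"op": "step_arm", "data": {
  "commands": [
    {"xyz": [0, 0, 0], "twist": [0, 0, 0]},
    {"xyz": [0, 0, 0], "twist": [0, 0, 0]},
    {"xyz": [0, 0, 0], "twist": [0, 0, 0]},
    {"xyz": [0, 0, 0], "twist": [0, 0, 0]},
    {"xyz": [0, 0, 0], "twist": [0, 0, 0]},
    {"xyz": [0, 0, 0], "twist": [0, 0, 0]},
    {"xyz": [0, 0, 0], "twist": [0, 0, 0]},
    {"xyz": [0, 0, 0], "twist": [0, 0, 0]}
  ],
  "fingers": 255
}}

```text
time: 11.78
tool_pos: [0.4955, 0.2677, 0.085]
ee_rot: [-1.011, 0.001, 0.073]
wrist_force: [2.6, -0.4, 0.3]
width: 0.0599
```

Request:
{"op": "step_arm", "data": {
  "commands": [
    {"xyz": [0.0002, -0.0026, 0.0042], "twist": [0, 0, 0]},
    {"xyz": [0.0006, -0.008, 0.0127], "twist": [0, 0, 0]},
    {"xyz": [0.001, -0.013, 0.0212], "twist": [0, 0, 0]},
    {"xyz": [0.0016, -0.021, 0.034], "twist": [0, 0, 0]},
    {"xyz": [0.0024, -0.032, 0.051], "twist": [0, 0, 0]},
    {"xyz": [0.0032, -0.042, 0.068], "twist": [0, 0, 0]},
    {"xyz": [0.0036, -0.048, 0.09], "twist": [0, 0, 0]},
    {"xyz": [0.0036, -0.048, 0.11], "twist": [0, 0, 0]},
    {"xyz": [0.0036, -0.048, 0.13], "twist": [0, 0, 0]},
    {"xyz": [0.0036, -0.048, 0.145], "twist": [0, 0, 0]},
    {"xyz": [0.0036, -0.048, 0.15], "twist": [0, 0, 0]},
    {"xyz": [0.0036, -0.048, 0.15], "twist": [0, 0, 0]}
  ]
}}

```text
time: 12.78
tool_pos: [0.4987, 0.219, 0.2359]
ee_rot: [-1.012, 0.0, 0.073]
wrist_force: [0.1, -0.3, -4.1]
width: 0.0599
```

Request:
{"op": "step_arm", "data": {
  "commands": [
    {"xyz": [0.001, -0.005, 0.002], "twist": [-2, -0.15, 0]},
    {"xyz": [0.003, -0.015, 0.005], "twist": [-6, -0.45, 0]},
    {"xyz": [0.006, -0.035, 0.01], "twist": [-10, -0.75, 0]},
    {"xyz": [0.01, -0.06, 0.014], "twist": [-14, -1.05, 0]},
    {"xyz": [0.014, -0.085, 0.014], "twist": [-18, -1.3, 0]},
    {"xyz": [0.018, -0.11, 0.014], "twist": [-22, -1.6, 0]},
    {"xyz": [0.022, -0.135, 0.014], "twist": [-26, -1.9, 0]},
    {"xyz": [0.026, -0.16, 0.014], "twist": [-29, -2.1, 0]},
    {"xyz": [0.03, -0.185, 0.014], "twist": [-31, -2.3, 0]},
    {"xyz": [0.035, -0.205, 0.014], "twist": [-32, -2.35, 0]},
    {"xyz": [0.038, -0.216, 0.014], "twist": [-32, -2.35, 0]},
    {"xyz": [0.0385, -0.2195, 0.014], "twist": [-32, -2.35, 0]}
  ]
}}

```text
time: 13.78
tool_pos: [0.5363, -0.0009, 0.2466]
ee_rot: [-1.569, 0.006, 0.071]
wrist_force: [0.3, -0.3, -4.1]
width: 0.0601
```

Request:
{"op": "step_arm", "data": {
  "commands": [
    {"xyz": [0, 0, 0], "twist": [0, 0, 0]},
    {"xyz": [0, 0, 0], "twist": [0, 0, 0]}
  ]
}}

```text
time: 13.95
tool_pos: [0.5363, 0.0008, 0.2479]
ee_rot: [-1.569, 0.004, 0.072]
wrist_force: [0.2, 0.3, -4.4]
width: 0.0603
```

```bash
python3 - <<'E'
from pose import *
o,t,R=pose();print(o['time'],t,R[:,0].round(4),R[:,1].round(4),o['wrist_force'])
for n in("side","wrist","top"):
    ci=robot.camera_info(n);p,d=robot.snapshot(n); cv2.imwrite(f"pics/{n}7.png",p[:,:,::-1]);np.save(n+"7.npy",d)
    P=cloud(n,d,ci);X,Y,Z=P[...,0],P[...,1],P[...,2]
    m=(d>0)&(Z>.153)&(Z<.168)&(abs(X-.5375)<.09)&(abs(Y)<.09)
    if m.sum()>50: print(n,np.median(Z[m]),circ(P,m,0))
E
```

```text
13.95 [0.53634495 0.00081806 0.24788517] [ 0.9974  0.0721 -0.0039] [-0.004   0.0018 -1.    ] [ 0.20639664  0.32905367 -4.36773503]
side 0.16178576731984995 [ 2.206e+03  5.318e-01 -7.000e-03  1.617e-01  5.368e-01  2.200e-03
  8.190e-02]
wrist 0.16203696201689388 [ 1.7682e+04  5.3380e-01  3.2600e-02  1.6200e-01  5.3530e-01 -4.0000e-04
  8.0100e-02]
top 0.16107590494040874 [ 1.012e+03  5.178e-01  2.920e-02  1.610e-01  5.373e-01 -3.000e-04
  7.990e-02]
```

View pics/side7.png

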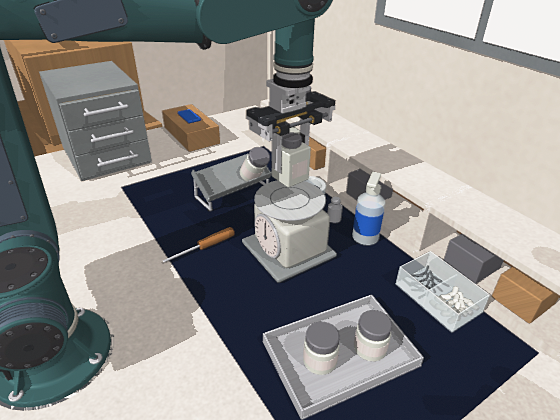

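View pics/wrist7.png

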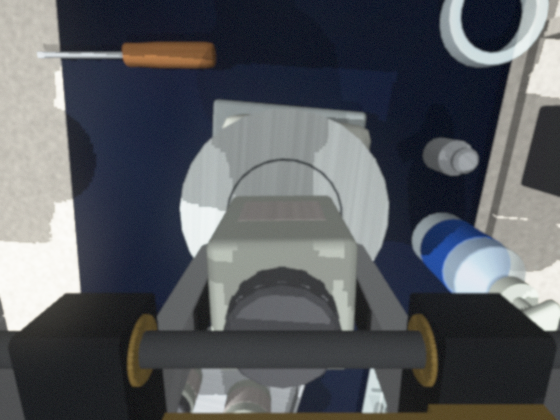

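Request:
{"op": "step_arm", "data": {
  "commands": [
    {"xyz": [0, 0, -0.008], "twist": [0, 0.2, 0]},
    {"xyz": [0, -0.0005, -0.02], "twist": [0, 0.2, 0]},
    {"xyz": [0, -0.0005, -0.032], "twist": [0, 0.2, 0]},
    {"xyz": [0, -0.0005, -0.04], "twist": [0, 0.2, 0]},
    {"xyz": [0, -0.0005, -0.043], "twist": [0, 0.2, 0]},
    {"xyz": [0, -0.0005, -0.043], "twist": [0, 0.2, 0]}
  ]
}}

```text
time: 14.6
tool_pos: [0.5358, 0.0, 0.2035]
ee_rot: [-1.569, 0.01, 0.072]
wrist_force: [0.2, 0.1, -4.9]
width: 0.0601
```

Request:
{"op": "step_arm", "data": {
  "commands": [
    {"xyz": [0, 0, -0.002], "twist": [0, 0, 0]},
    {"xyz": [0, 0, -0.004], "twist": [0, 0, 0]},
    {"xyz": [0, 0, -0.005], "twist": [0, 0, 0]},
    {"xyz": [0, 0, -0.005], "twist": [0, 0, 0]}
  ]
}}

```text
time: 14.93
tool_pos: [0.5369, -0.0002, 0.2008]
ee_rot: [-1.57, 0.005, 0.072]
wrist_force: [-0.1, 0.1, -5.1]
width: 0.06
```

Request:
{"op": "step_arm", "data": {
  "commands": [
    {"xyz": [0, 0, -0.001], "twist": [0, 0, 0]},
    {"xyz": [0, 0, -0.002], "twist": [0, 0, 0]},
    {"xyz": [0, 0, -0.002], "twist": [0, 0, 0]}
  ]
}}

```text
time: 15.18
tool_pos: [0.5367, -0.0001, 0.1986]
ee_rot: [-1.57, 0.006, 0.072]
wrist_force: [-0.0, -0.2, -4.7]
width: 0.0598
```

```bash
python3 - <<'E'
from pose import *
o,t,R=pose();print(o['time'],t,R[:,0].round(4),R[:,1].round(4),o['wrist_force'])
p,d=robot.snapshot("side"); cv2.imwrite("pics/s8.png",cv2.resize(p[100:300,210:370,::-1],None,fx=3,fy=3,interpolation=2))
E
```

```text
15.1833 [ 5.36718064e-01 -1.49573247e-04  1.98574766e-01] [ 0.9974  0.0722 -0.0059] [-5.9e-03  2.0e-04 -1.0e+00] [-0.0351641  -0.20861854 -4.68298294]
```

View pics/s8.png

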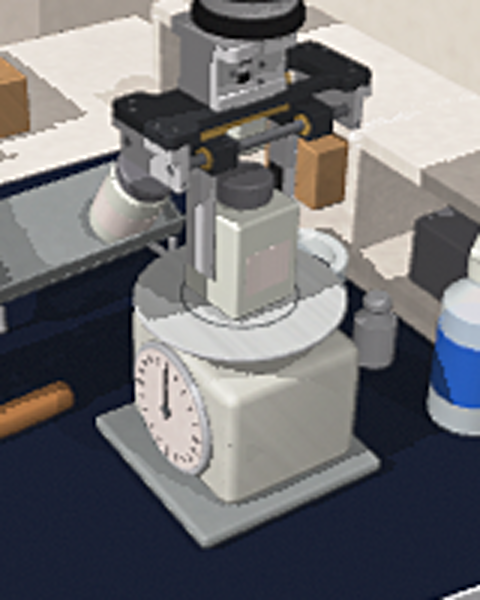

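Request:
{"op": "step_arm", "data": {
  "commands": [
    {"xyz": [0, 0, -0.001], "twist": [0, -0.3, 0]},
    {"xyz": [0, 0, -0.002], "twist": [0, -0.3, 0]},
    {"xyz": [0, 0, -0.003], "twist": [0, -0.3, 0]},
    {"xyz": [0, 0, -0.004], "twist": [0, -0.3, 0]},
    {"xyz": [0, 0, -0.004], "twist": [0, -0.3, 0]}
  ]
}}

```text
time: 15.65
tool_pos: [0.5366, -0.0001, 0.1943]
ee_rot: [-1.57, 0.001, 0.072]
wrist_force: [-0.1, -0.5, -4.5]
width: 0.0596
```

Request:
{"op": "step_arm", "data": {
  "commands": [
    {"xyz": [0, 0, -0.001], "twist": [0, 0, 0]},
    {"xyz": [0, 0, -0.002], "twist": [0, 0, 0]},
    {"xyz": [0, 0, -0.002], "twist": [0, 0, 0]}
  ]
}}

```text
time: 15.9
tool_pos: [0.5368, -0.0001, 0.1927]
ee_rot: [-1.571, 0.0, 0.072]
wrist_force: [-0.5, 1.1, -3.9]
width: 0.0598
```

Request:
{"op": "step_arm", "data": {
  "commands": [
    {"xyz": [0, 0, -0.001], "twist": [0, 0, 0]},
    {"xyz": [0, 0, -0.002], "twist": [0, 0, 0]},
    {"xyz": [0, 0, -0.003], "twist": [0, 0, 0]},
    {"xyz": [0, 0, -0.003], "twist": [0, 0, 0]}
  ]
}}

```text
time: 16.23
tool_pos: [0.5368, -0.0002, 0.1899]
ee_rot: [-1.571, 0.0, 0.072]
wrist_force: [-0.7, -0.0, -1.8]
width: 0.0601
```

Request:
{"op": "step_arm", "data": {
  "commands": [
    {"xyz": [0, 0, -0.001], "twist": [0, 0, 0]},
    {"xyz": [0, 0, -0.002], "twist": [0, 0, 0]},
    {"xyz": [0, 0, -0.002], "twist": [0, 0, 0]}
  ]
}}

```text
time: 16.48
tool_pos: [0.5368, -0.0002, 0.1879]
ee_rot: [-1.571, 0.0, 0.072]
wrist_force: [-1.3, 0.7, -0.2]
width: 0.0596
```

Weight is now carried by the pan (wrist ≈ 0 N). Release, then withdraw.

Request:
{"op": "step_arm", "data": {
  "commands": [
    {"xyz": [0, 0, 0], "twist": [0, 0, 0]},
    {"xyz": [0, 0, 0], "twist": [0, 0, 0]},
    {"xyz": [0, 0, 0], "twist": [0, 0, 0]},
    {"xyz": [0, 0, 0], "twist": [0, 0, 0]},
    {"xyz": [0, 0, 0], "twist": [0, 0, 0]},
    {"xyz": [0, 0, 0], "twist": [0, 0, 0]}
  ],
  "fingers": 0
}}

```text
time: 16.98
tool_pos: [0.5369, -0.0002, 0.1878]
ee_rot: [-1.571, 0.0, 0.072]
wrist_force: [-0.5, -0.3, -0.8]
width: 0.093
```

Request:
{"op": "step_arm", "data": {
  "commands": [
    {"xyz": [0, 0, 0.01], "twist": [0, 0, 0]},
    {"xyz": [0, 0, 0.03], "twist": [0, 0, 0]},
    {"xyz": [0, 0, 0.06], "twist": [0, 0, 0]},
    {"xyz": [0, 0, 0.09], "twist": [0, 0, 0]},
    {"xyz": [0, 0, 0.12], "twist": [0, 0, 0]},
    {"xyz": [0, 0, 0.15], "twist": [0, 0, 0]},
    {"xyz": [-0.04, 0, 0.15], "twist": [0, 0, 0]},
    {"xyz": [-0.08, 0, 0.15], "twist": [0, 0, 0]},
    {"xyz": [-0.12, 0, 0.15], "twist": [0, 0, 0]},
    {"xyz": [-0.15, 0, 0.15], "twist": [0, 0, 0]},
    {"xyz": [-0.15, 0, 0.15], "twist": [0, 0, 0]}
  ]
}}

```text
time: 17.9
tool_pos: [0.383, 0.0002, 0.3406]
ee_rot: [-1.572, -0.004, 0.072]
wrist_force: [1.7, 0.8, -0.0]
width: 0.0942
```

```bash
python3 - <<'E'
from pose import *
o,t,R=pose();print(o['time'],t,o['wrist_force'])
for n in("side","top"):
    p,d=robot.snapshot(n); cv2.imwrite(f"pics/{n}9.png",p[:,:,::-1])
    P=cloud(n,d);X,Y,Z=P[...,0],P[...,1],P[...,2];br=p.astype(int).sum(-1)/3
    for nm,m in dict(pan=(Z>.147)&(Z<.163)&(abs(X-.5375)<.09)&(abs(Y)<.09),
      cap=(Z>.244)&(Z<.262)&(abs(X-.5375)<.06)&(abs(Y)<.06),
      low=(Z>.07)&(Z<.09)&(abs(X-.412)<.045)&(abs(Y+.289)<.045)).items():
        m=m&(d>0)
        if m.sum()>50: print(n,nm,np.median(Z[m]).round(4),circ(P,m,0))
E
```

```text
17.9 [3.82990261e-01 1.86080421e-04 3.40607422e-01] [ 1.68971013  0.78928676 -0.01263176]
side pan 0.1551 [ 1.552e+03  5.236e-01 -1.820e-02  1.552e-01  5.371e-01  6.000e-04
  8.180e-02]
side cap 0.254 [ 2.230e+02  5.334e-01 -5.500e-03  2.525e-01  5.361e-01 -5.000e-04
  2.230e-02]
side low 0.0798 [ 8.240e+02  4.101e-01 -2.907e-01  7.920e-02  4.126e-01 -2.877e-01
  3.130e-02]
top pan 0.1547 [ 1.360e+03  5.701e-01 -6.000e-03  1.546e-01  5.387e-01 -6.000e-04
  7.970e-02]
top cap 0.2539 [ 2.940e+02  5.369e-01 -1.800e-03  2.537e-01  5.366e-01 -1.800e-03
  2.140e-02]
top low 0.0793 [ 4.890e+02  4.124e-01 -2.883e-01  7.920e-02  4.134e-01 -2.889e-01
  3.090e-02]
```

View pics/side9.png

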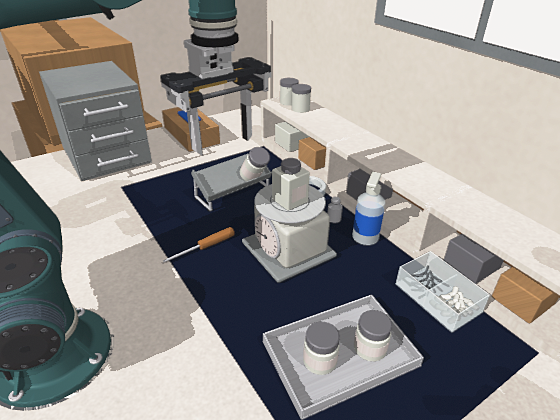

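View pics/top9.png

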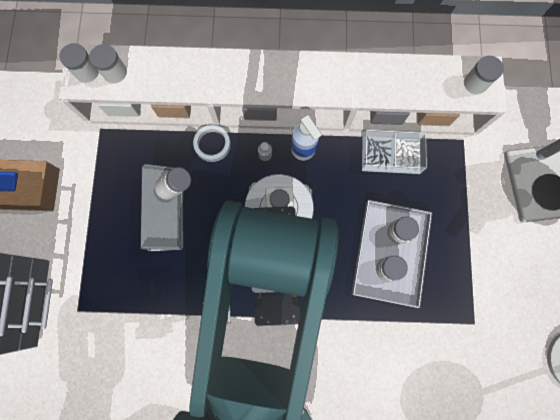

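Request:
{"op": "step_arm", "data": {
  "commands": [
    {"xyz": [0, 0, 0], "twist": [0, 0, 0]},
    {"xyz": [0, 0, 0], "twist": [0, 0, 0]},
    {"xyz": [0, 0, 0], "twist": [0, 0, 0]},
    {"xyz": [0, 0, 0], "twist": [0, 0, 0]},
    {"xyz": [0, 0, 0], "twist": [0, 0, 0]},
    {"xyz": [0, 0, 0], "twist": [0, 0, 0]}
  ]
}}

```text
time: 18.5
tool_pos: [0.3871, -0.0002, 0.3373]
ee_rot: [-1.57, 0.001, 0.072]
wrist_force: [0.4, 1.2, -0.4]
width: 0.0941
```

```bash
python3 -c "
from bench import robot
print(robot.get_obs()['time'],robot.get_obs()['wrist_force']);print(robot.close_job())"
```

```text
18.5 [ 0.36232073  1.1871137  -0.44474197]
the job is handed in; nothing more can be done
None
```

The low jar now stands in the tray beside the earlier jar, and the square jar stands on the pan. I handed the job in at 18.5 s; it reports no verdict.

- **Low jar:** it is upright on the tray floor, about 43 mm from the tray's centre along its length. The pan read empty, about 160 mm high, after the jar was lifted off.
- **Square jar:** I lowered it until the pan carried its full weight (wrist force about 0 N) before letting go. In the last pictures its cap was about 2 mm from the pan's centre. The pan had sunk about 6 mm.
- **Everything else:** the other things looked unmoved in the last pictures, but I did not measure them. The arm ended clear of everything with the gripper open.
- **Checks:** none failed. The cameras disagreed by only 1–2 mm, which is within their calibration.

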